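Balance a battery module on the domed stand

ROBOT

A 6-joint arm with a two-finger parallel gripper is mounted at the origin on the work surface. World frame = base frame: x ahead of the robot, y to its left, z up, the work surface at z = 0. Lengths are in m, angles in degrees, forces in N, time in s.
With the tool pointing down it reaches from about 0.325 to 0.75 m from the base axis. Payload 7.6 kg.
Tool frame: the origin (TCP) lies between the finger pads; the fingertips stand r.finger_overhang ahead of it and the grasp point (between the pads) lies 2 mm behind it (r.finger_overhang is the distance from the TCP to the fingertips, in m); z points along the fingers, y is the line along which they close (so a half turn about z gives the same grasp; the last joint's range is limited). The gripper opens to 85 mm and grips with 20 to 120 N. Pads are 22 mm wide; open, the fingers measure 114 mm over their backs; the gripper's body (76 mm by 85 mm) begins 54 mm behind the grasp point. The pads swing forward as they close: fully open they stand 13 mm farther back than shut.
Start: joints at [-67.282, 2.991, 80.254, -0, 96.75, -4.028], TCP at [0.236, -0.469, 0.248] pointing down, gripper open.
Joint ranges: [-166.34, 166.34], [-52.06, 124.39], [6.96, 135.62], [-60.46, 240.46], [14.63, 156.25], [-167.68, 167.68]. Speed limits (degrees/s): [147.25, 147.25, 172.46, 180, 180, 180].

INTERFACE

Orientations are given as [roll, pitch, yaw] about the fixed x, y, z axes, in that order (R = Rz(yaw) Ry(pitch) Rx(roll)).
In Python, from cell import r gives the robot as it stands.
- The arm moves only by the tool jog_arm, never from a script. Its argument "targets" is a list of rows, each a list of 7 numbers: the closure, from -1 (fully open) to 1 (shut), then the shift along the tool's x, y, z each as a share of 300 mm, from -1 to 1, then the turn, a rotation vector about the tool's x, y, z each as a share of 360 degrees, from -1 to 1. A call has exactly 5 rows; each row is the pose to reach, as a shift and turn from the pose commanded when the call began, along the tool's axes at that moment, turning the shorter way round; what a row does not reach only later rows make up. A row lasts 1/12 s, in which the tool goes at most 41.7 mm and 7.16 degrees, less where a joint would pass 70% of its speed; a pose out of reach is approached as far as the arm can. A call with a number of a shift or a turn outside -1 to 1 is refused whole. A call with a gripper value outside its range is refused whole. The fingers move at their own pace and stop on an object; "newtons" is the grip in N (left out, the last holds). Time passes only in rows, so rows that repeat a pose let the fingers close, or fill a call up. It gives the time, the measured TCP pose, the force, the opening and the grip force at its end, in the units of the state.
- r.read_state(): the state, without advancing time (a new reading comes with each control period).
- r.get_image(name): name is "scene" or "top"; returns (picture, depth): 480x640x3 uint8, blue, green, red; 480x640 float32, m along the optical axis (not along the pixel's ray), 0 where there is no reading.
- r.camera_info(name): a dict with "camera_matrix" (3x3 intrinsics, pixels), "R" (3x3) and "t" (3): a world point X has camera coordinates R X + t. Camera axes: x right, y down, z forward; pixel columns grow to the right and rows downward; lengths in m; the calibration is good to about 2 mm. A picture is of the moment at which its call begins. camera_info takes no time and is no camera call.
- r.sign_off(): hands the job in; it is judged then, once.
The state is a dict: "t": time; "q": joint angles; "qd": joint speeds; "joint_torque": joint torques, N m; "tool_pos": TCP position; "tcp_rot": TCP orientation; "force": force on the tool from outside, world axes, zero at the start; "ft_torque": the same for the moment, N m; "finger_gap": opening from 0.0 (shut) to 1.0 (fully open); "grip_force": force on a finger pad.
Only numpy, scipy, OpenCV 4.12 (cv2) and the standard library are available. Lean on these libraries where they do the work, as an engineer would, in place of code of your own. Each camera call takes 0.05 s, during which the arm holds its last target. There are 200 camera calls.

TASK

Find the balance point of the sealed battery module: its cells may sit well off-centre inside, nobody knows where. Leave it lying flat on top of the domed stand, paper patch up, let go, balanced level and still, with nothing else holding it up; leave the tin, the circuit boards and the syringe where they are.

Things in the scene. Friction and masses are not known exactly. Their poses are not given: they have to be found in the camera images.
- module: the sealed battery module: a plain aluminium box 150 x 50 x 24 mm (its x long, y wide, z high), black band at each end, pale paper patch on top, flat black connector plate 26 x 12 mm on its +x end. It starts lying on the bench, paper patch up. Origin at the centre of its underside. Weight 0.47 to 0.55 kg
- module_center (a point): the module's geometric centre, 12 mm above its underside. The cells are fixed inside at an unknown place along the length: the centre of mass lies on the module's x axis through this point, up to 39 mm from it towards either end, different each time
- dome: the domed stand: a grey half ball of radius 70 mm on a flat steel flange 156 mm across and 6 mm high, fixed to the bench. Origin at the centre of its underside, z up. The module can balance on it: with its centre of mass a distance e beside the dome's top it settles tilted by about e / 58 mm (rad); beyond about 16 mm it slides off
- dome_top (a point): the topmost point of the dome, 70 mm above the bench
- tin: bystander: round steel tin of brass wool, 60 mm across, 46 mm high, loose on the bench. Origin at the centre of its underside
- boards: bystander: stack of three green circuit boards, 70 x 120 mm, 19 mm high, loose. Origin at the centre of its underside
- syringe: bystander: flux syringe lying on the bench, 145 mm long along its x, 34 mm wide at the flange, 21 mm high, loose. Origin on the bench under its middle
Mind the look-alikes: they are no part of the job. What is shaped like the module but pink, purple or yellow is not meant.

How it is judged (in metres and radians):
On the way:
1. the module is lifted clear of the bench, above the dome's height (height (world z) of module above 0.075 m), for 0.2 s.
At the end, for the whole second after the job is handed in: the module rests on the dome alone, released, flat side down with its top facing up, level within 0.09 rad (5 degrees), still (under 0.02 m/s and 0.15 rad/s), its underside's centre within 55 mm sideways and 6 mm in height of the dome's top; tin, boards and syringe within 20 mm of their starts (angle between module's own z axis and vertical below 0.09 rad and contact force between module and dome above 2.5 N and horizontal distance between module and dome_top below 0.055 m and z of module in the frame of dome_top between -0.006 and 0.006 m and linear speed of module below 0.02 m/s and angular speed of module below 0.15 rad/s); the robot touches nothing.
It fails at once if the tin is moved by more than 20 mm (distance of tin from where it was at the start of the episode above 0.02 m).
It fails at once if the circuit boards are moved by more than 20 mm (distance of boards from where it was at the start of the episode above 0.02 m).
It fails at once if the syringe is moved by more than 20 mm (distance of syringe from where it was at the start of the episode above 0.02 m).
It also fails if it takes over 64 s, if anything falls off the work surface, if the arm or the gripper's body presses on something with over 40 N, if the wrist force passes 120 N, or if a joint passes its speed limit or range.

## Working session

There is one attempt and no reset: what is moved stays moved. The work goes in short steps, Python scripts to look and compute and a tool call to move; the robot and the scene stay as the last step left them, time stands still between calls to the robot, and variables do not carry over. Pictures are saved under pics/ and viewed, at most 10 in all, crops included, and the job is handed in when it is done.

Besides the shell and the picture viewer there is one more tool, called after ">>>" by a JSON object that holds its "method" and its "body". jog_arm: Moves the arm, as the interface text tells. Its arguments: {"type":"object","properties":{"targets":{"type":"array"},"newtons":{"type":"number"}},"required":["targets"]}

```bash
ls; mkdir -p pics; python3 - <<'E'
from cell import r
import cv2,numpy as np
for n in("scene","top"):
    im,d=r.get_image(n);cv2.imwrite(f"pics/{n}0.png",im);np.save(f"pics/{n}0.npy",d)
    c=r.camera_info(n);print(n,c)
print(r.read_state(),r.finger_overhang)
E
```

```text
pics
scene {'camera_matrix': array([[571.70075184,   0.        , 323.12904922],
       [  0.        , 571.70075184, 238.52614785],
       [  0.        ,   0.        ,   1.        ]]), 'R': array([[ 0.4564964 ,  0.88940069, -0.02403008],
       [ 0.52364379, -0.29040624, -0.80091285],
       [-0.71931093,  0.35303064, -0.59829855]]), 't': array([-0.33980526, -0.22623193,  1.70081023])}
top {'camera_matrix': array([[613.20236288,   0.        , 314.58272427],
       [  0.        , 613.20236288, 242.61860029],
       [  0.        ,   0.        ,   1.        ]]), 'R': array([[-0.02043129, -0.99977212, -0.00618607],
       [-0.99488251,  0.02094296, -0.09884426],
       [ 0.09895129,  0.0041349 , -0.99508369]]), 't': array([0.10071287, 0.56891788, 1.29518909])}
{'t': 0.1, 'q': array([-6.72829293e+01,  3.02410386e+00,  8.03069843e+01, -3.31216797e-05,
        9.67496581e+01, -4.02872587e+00]), 'qd': array([-0.01614588, -0.08390102, -0.16772021, -0.05163067, -0.00834975,
        0.07882039]), 'joint_torque': array([ 2.79203749e-03, -3.82581174e+01, -3.60986567e+01,  1.22370295e-05,
        4.78198621e-03, -6.18811669e-05]), 'tool_pos': array([ 0.23618644, -0.46859899,  0.24755404]), 'tcp_rot': array([-1.79919451e+02, -5.64013924e-03,  2.67457888e+01]), 'force': array([-0.34088534, -0.02041123,  0.45051546]), 'ft_torque': array([ 0.0106055 , -0.00994651, -0.00136743]), 'grip_force': 0.0, 'finger_gap': 0.9990576461415998} 0.017
```

View pics/top0.png

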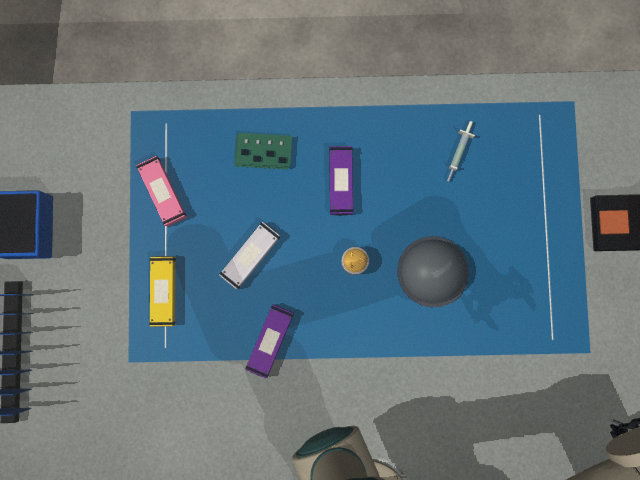

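View pics/scene0.png

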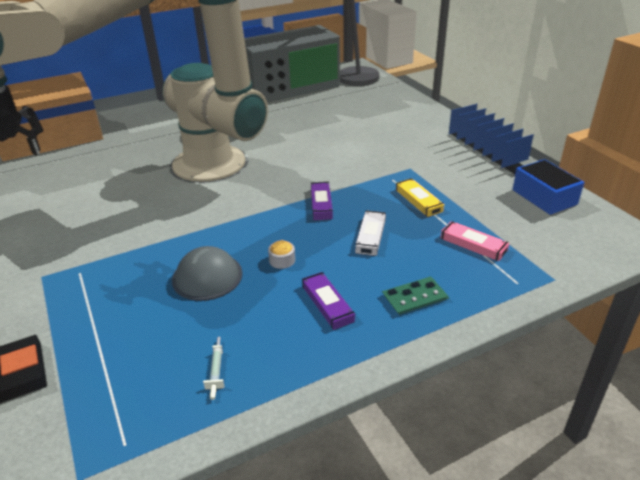

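Things that could be mistaken for the module, in top-view pixels: silver/white box (250,255), pink (161,190), purple (341,180), purple (270,341), yellow (162,291). The silver one matches the description. Next I check it in a close crop and measure.

```bash
cat > h.py <<'E'
import numpy as np,cv2
from cell import r
def ray(n,uv,z):
    c=r.camera_info(n);K,R,t=c["camera_matrix"],c["R"],c["t"]
    d=R.T@np.linalg.solve(K,[uv[0],uv[1],1]);o=-R.T@t
    return o+d*(z-o[2])/d[2]
def cloud(n,D):
    c=r.camera_info(n);K,R,t=c["camera_matrix"],c["R"],c["t"]
    v,u=np.mgrid[:480,:640];P=np.stack([(u-K[0,2])/K[0,0]*D,(v-K[1,2])/K[1,1]*D,D],-1)
    return (P-t)@R
def rect(n,im,roi,z):
    x0,y0,x1,y1=roi;hsv=cv2.cvtColor(im,cv2.COLOR_BGR2HSV)
    m=((hsv[...,1]<80)&(hsv[...,2]>110)).astype(np.uint8)
    k=np.zeros_like(m);k[y0:y1,x0:x1]=m[y0:y1,x0:x1]
    c=max(cv2.findContours(k,0,2)[0],key=cv2.contourArea)
    p=np.array([ray(n,q,z)[:2] for q in c[:,0]]);return p
E
python3 - <<'E'
from h import *
im=cv2.imread("pics/top0.png");D=np.load("pics/top0.npy")
sc=cv2.imread("pics/scene0.png")
a=cv2.resize(im[215:295,210:290],(400,400),interpolation=2);b=cv2.resize(sc[200:265,340:405],(400,400),interpolation=2)
cv2.imwrite("pics/crop.png",np.hstack([a,b]))
W=cloud("top",D)
p=rect("top",im,(212,215,290,295),.024)
print("silver",cv2.minAreaRect((p*1000).astype(np.float32)))
# by height: module
sub=W[210:300,205:295].reshape(-1,3);s=sub[(sub[:,2]>.017)&(sub[:,2]<.035)]
print("depth module",cv2.minAreaRect((s[:,:2]*1000).astype(np.float32)),len(s),np.median(s[:,2]))
s=W[225:315,385:480].reshape(-1,3);s=s[(s[:,2]>.025)&(s[:,2]<.08)]
A=np.c_[2*s,np.ones(len(s))];x=np.linalg.lstsq(A,(s**2).sum(1),rcond=None)[0]
print("dome",x[:3],np.sqrt(x[3]+x[:3]@x[:3]),s[:,2].max())
# dome scene
D2=np.load("pics/scene0.npy");V=cloud("scene",D2);s=V[240:305,165:250].reshape(-1,3);s=s[(s[:,2]>.025)&(s[:,2]<.08)]
A=np.c_[2*s,np.ones(len(s))];x=np.linalg.lstsq(A,(s**2).sum(1),rcond=None)[0]
print("dome2",x[:3],np.sqrt(x[3]+x[:3]@x[:3]))
s=V[195:265,340:400].reshape(-1,3);s=s[(s[:,2]>.017)&(s[:,2]<.035)]
print("mod2",cv2.minAreaRect((s[:,:2]*1000).astype(np.float32)))
print("tin",ray("top",(355,260),.046))
E
```

```text
silver ((547.7601928710938, 230.98582458496094), (50.89033889770508, 132.41978454589844), 50.478271484375)
depth module ((548.7631225585938, 231.4650115966797), (50.81834411621094, 150.86598205566406), 50.40047836303711) 1582 0.0229770235600013
dome [ 0.50553996 -0.16772726  0.0016461 ] 0.0682563898393326 0.07427903842019705
dome2 [ 0.50432275 -0.16745698  0.0024368 ] 0.06798737179297096
mod2 ((549.15478515625, 229.87796020507812), (51.00635528564453, 158.63558959960938), 50.52821731567383)
tin [0.53026116 0.00378461 0.046     ]
```

View pics/crop.png

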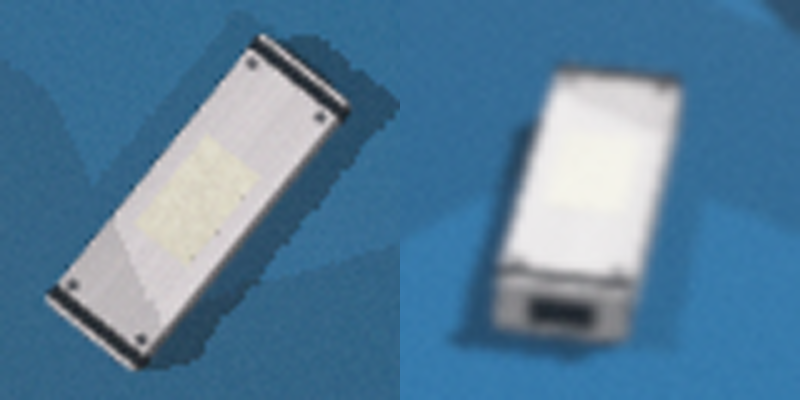

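The crop shows the aluminium box with black end bands and paper patch up (top view about (250,255)). The connector is on the end facing the scene camera, so module +x has a yaw of about -39.5°. Next is the approach.

```bash
cat > go.py <<'E'
import sys,numpy as np
from scipy.spatial.transform import Rotation as T
from cell import r
def plan(x,y,z,yaw):
    s=r.read_state();R=T.from_euler('xyz',s["tcp_rot"],degrees=True)
    G=T.from_euler('xyz',[180,0,yaw],degrees=True)
    print("shift",np.round(R.inv().apply(np.array([x,y,z])-s["tool_pos"])/.3,4),"turn",np.round((R.inv()*G).as_rotvec()/2/np.pi,4))
    print(s["t"],s["tool_pos"].round(4),s["tcp_rot"].round(2),"F",s["force"].round(2),"M",s["ft_torque"].round(4),s["finger_gap"],s["grip_force"])
if __name__=="__main__": plan(*map(float,sys.argv[1:]))
E
python3 go.py .5485 .2308 .2 140.5
```

```text
shift [ 1.9788 -1.6132  0.161 ] turn [-1.00e-04 -2.00e-04 -3.16e-01]
0.1 [ 0.2362 -0.4686  0.2476] [-1.7992e+02 -1.0000e-02  2.6750e+01] F [-0.34 -0.02  0.45] M [ 0.0106 -0.0099 -0.0014] 0.9990576461415998 0.0
```

>>> {"method": "jog_arm", "body": {"targets": [[-1,0.54,-0.44,0,0,0,-0.316],[-1,0.54,-0.44,0,0,0,-0.316],[-1,0.54,-0.44,0,0,0,-0.316],[-1,0.54,-0.44,0,0,0,-0.316],[-1,0.54,-0.44,0,0,0,-0.316]]}}

```text
t: 0.52
tool_pos: [0.3214, -0.2768, 0.2479]
tcp_rot: [-180.0, -0.0, 62.9]
force: [0.1, 0.3, -0.3]
finger_gap: 0.999
grip_force: 0.0
```

```bash
python3 go.py .5485 .2308 .2 140.5
```

```text
shift [ 1.8508 -0.0978  0.16  ] turn [-0.000e+00 -1.000e-04 -2.156e-01]
0.5167 [ 0.3214 -0.2768  0.2479] [-1.7998e+02 -1.0000e-02  6.2870e+01] F [ 0.11  0.29 -0.34] M [ 0.006  -0.0331  0.0174] 0.999107687895164 0.0
```

>>> {"method": "jog_arm", "body": {"targets": [[-1,0.7,-0.037,0,0,0,-0.2156],[-1,0.7,-0.037,0,0,0,-0.2156],[-1,0.7,-0.037,0,0,0,-0.2156],[-1,0.7,-0.037,0,0,0,-0.2156],[-1,0.7,-0.037,0,0,0,-0.2156]]}}

```text
t: 0.93
tool_pos: [0.4076, -0.0869, 0.2482]
tcp_rot: [180.0, 0.0, 98.7]
force: [0.7, 0.3, 0.7]
finger_gap: 1.001
grip_force: 0.0
```

```bash
python3 go.py .5485 .2308 .2 140.5
```

```text
shift [0.9756 0.6246 0.1605] turn [ 0.      0.     -0.1161]
0.9333 [ 0.4076 -0.0869  0.2482] [1.7999e+02 1.0000e-02 9.8710e+01] F [0.7  0.26 0.7 ] M [ 0.0156 -0.056  -0.0166] 1.0014057060076873 0.0
```

>>> {"method": "jog_arm", "body": {"targets": [[-1,0.9756,0.6246,0.16,0,0,-0.1161],[-1,0.9756,0.6246,0.16,0,0,-0.1161],[-1,0.9756,0.6246,0.16,0,0,-0.1161],[-1,0.9756,0.6246,0.16,0,0,-0.1161],[-1,0.9756,0.6246,0.16,0,0,-0.1161]]}}

```text
t: 1.35
tool_pos: [0.4924, 0.1014, 0.2192]
tcp_rot: [-180.0, -0.0, 134.6]
force: [0.7, -0.5, 0.3]
finger_gap: 1.002
grip_force: 0.0
```

```bash
python3 go.py .5485 .2308 .1 140.5
```

```text
shift [0.1762 0.4359 0.397 ] turn [-0.0001 -0.     -0.0165]
1.35 [0.4924 0.1014 0.2192] [-179.98   -0.    134.55] F [ 0.73 -0.52  0.32] M [-0.0764 -0.0313  0.0032] 1.0017194608045763 0.0
```

>>> {"method": "jog_arm", "body": {"targets": [[-1,0.176,0.436,0.397,0,0,-0.0165],[-1,0.176,0.436,0.397,0,0,-0.0165],[-1,0.176,0.436,0.397,0,0,-0.0165],[-1,0.176,0.436,0.397,0,0,-0.0165],[-1,0.176,0.436,0.397,0,0,-0.0165]]}}

```text
t: 1.77
tool_pos: [0.5478, 0.2308, 0.0954]
tcp_rot: [-179.7, -0.2, 140.2]
force: [0.2, -0.0, -0.1]
finger_gap: 1.001
grip_force: 0.0
```

>>> {"method": "jog_arm", "body": {"targets": [[-1,0,0,0,0,0,0],[-1,0,0,0,0,0,0],[-1,0,0,0,0,0,0],[-1,0,0,0,0,0,0],[-1,0,0,0,0,0,0]]}}

```text
t: 2.18
tool_pos: [0.5498, 0.2274, 0.1024]
tcp_rot: [179.9, 0.1, 140.0]
force: [-0.5, 0.1, 0.1]
finger_gap: 0.997
grip_force: 0.0
```

```bash
python3 go.py .5485 .2308 .022 140.5
```

```text
shift [0.011  0.0053 0.268 ] turn [ 0.0003  0.0002 -0.0013]
2.1833 [0.5498 0.2274 0.1024] [1.7988e+02 8.0000e-02 1.4004e+02] F [-0.5   0.13  0.14] M [ 0.0034  0.0099 -0.0182] 0.9971369519284817 0.0
```

>>> {"method": "jog_arm", "body": {"targets": [[-1,0.011,0.005,0.1,0,0,-0.0013],[-1,0.011,0.005,0.2,0,0,-0.0013],[-1,0.011,0.005,0.268,0,0,-0.0013],[-1,0.011,0.005,0.268,0,0,-0.0013],[-1,0.011,0.005,0.268,0,0,-0.0013]]}}

```text
t: 2.6
tool_pos: [0.5475, 0.2309, 0.0205]
tcp_rot: [-179.9, -0.0, 140.5]
force: [-0.1, -0.5, 1.0]
finger_gap: 0.998
grip_force: 0.0
```

```bash
cat > ft.py <<'E'
from cell import r
import numpy as np
L=[]
for i in range(10):
    r.get_image("top");s=r.read_state();L.append(np.r_[s["tool_pos"],s["tcp_rot"],s["force"],s["ft_torque"]])
L=np.array(L);np.set_printoptions(suppress=True,precision=4)
m,s=L[2:].mean(0),L[2:].std(0);print(m[:6]);print("F",m[6:9],s[6:9]);print("M",m[9:],s[9:])
E
python3 ft.py;python3 go.py .5485 .2308 .022 140.5
```

```text
[  0.5485   0.2317   0.0219 179.8792   0.0809 140.5769]
F [-0.061  -0.1081 -0.074 ] [0.6801 0.5235 0.5548]
M [0.0045 0.0228 0.0089] [0.0375 0.0217 0.0447]
shift [-0.0033 -0.0005 -0.0045] turn [0.0001 0.0001 0.0002]
3.1 [0.5478 0.2315 0.0207] [1.7998e+02 2.0000e-02 1.4058e+02] F [-0.02 -0.01 -0.01] M [0.0558 0.0113 0.0361] 1.002337175760299 0.0
```

>>> {"method": "jog_arm", "body": {"targets": [[1,0,0,0,0,0,0],[1,0,0,0,0,0,0],[1,0,0,0,0,0,0],[1,0,0,0,0,0,0],[1,0,0,0,0,0,0]], "newtons": 110}}

```text
t: 3.52
tool_pos: [0.548, 0.2316, 0.0209]
tcp_rot: [180.0, 0.0, 140.6]
force: [-1.1, 0.0, 3.9]
finger_gap: 0.558
grip_force: 116.4
```

>>> {"method": "jog_arm", "body": {"targets": [[1,0,0,0,0,0,0],[1,0,0,-0.02,0,0,0],[1,0,0,-0.06,0,0,0],[1,0,0,-0.1,0,0,0],[1,0,0,-0.1,0,0,0]], "newtons": 110}}

```text
t: 3.93
tool_pos: [0.5491, 0.232, 0.0536]
tcp_rot: [179.8, 0.1, 140.6]
force: [0.0, 0.1, -3.7]
finger_gap: 0.558
grip_force: 115.5
```

```bash
sed -i 's/range(10)/range(int(__import__("sys").argv[1]))/' ft.py; cat >> ft.py <<'E'
im,D=r.get_image("top");np.save("pics/last.npy",D)
c=np.radians(140.5);M=m[9:];F=m[6:9]
# force on tool w=(0,0,-W) at offset d: M=(-dy W, dx W)
W=-F[2];d=np.array([M[1],-M[0]])/W
print("W",W,"com offset world mm",d*1e3,"along module x mm",d@[np.cos(c+np.pi),np.sin(c+np.pi)]*1e3, "cross",d@[-np.sin(c),np.cos(c)]*1e3)
E
python3 ft.py 30
python3 - <<'E'
from h import *
D=np.load("pics/last.npy");P=cloud("top",D)[200:310,195:305].reshape(-1,3)
u=np.array([np.cos(np.radians(-39.5)),np.sin(np.radians(-39.5))]);c=np.array([.5485,.2313])
a=(P[:,:2]-c)@u;b=(P[:,:2]-c)@[-u[1],u[0]]
k=(abs(b)<23)&(abs(a)>.030)&(abs(a)<.073)&(abs(b)<.02)&(P[:,2]<.075)&(P[:,2]>.03)
print(k.sum(),np.polyfit(a[k],P[k,2],1), P[k&(a>0),2].mean(),P[k&(a<0),2].mean())
E
```

```text
[   0.5476    0.2314    0.0501 -154.2682   -0.0042  140.5832]
F [ 0.1437 -0.0347 -4.6981] [0.6123 0.4407 0.4239]
M [-0.0203 -0.0323  0.    ] [0.0278 0.0291 0.026 ]
W 4.698073471145608 com offset world mm [-6.8717  4.329 ] along module x mm -8.055926846164715 cross 1.0305386766592122
330 [-0.00018349  0.05215659] 0.05242642996690897 0.052145475268760566
```

>>> {"method": "jog_arm", "body": {"targets": [[1,0,0,-0.1,0,0,0],[1,0,0,-0.2,0,0,0],[1,0,0,-0.3,0,0,0],[1,0,0,-0.3,0,0,0],[1,0,0,-0.3,0,0,0]]}}

```text
t: 5.9
tool_pos: [0.5487, 0.2319, 0.1423]
tcp_rot: [179.8, 0.1, 140.6]
force: [-0.5, 1.1, -5.5]
finger_gap: 0.556
grip_force: 116.1
```

```bash
python3 go.py .511 -.1727 .14 140.5
```

```text
shift [-0.7591 -1.1216  0.0053] turn [0.0006 0.0004 0.0002]
5.9 [0.5487 0.2319 0.1423] [1.7977e+02 1.4000e-01 1.4059e+02] F [-0.53  1.1  -5.51] M [-0.0067  0.0176 -0.0395] 0.5557476823683615 116.13028407096863
```

>>> {"method": "jog_arm", "body": {"targets": [[1,-0.04,-0.06,0,0,0,0],[1,-0.12,-0.17,0,0,0,0],[1,-0.2,-0.29,0,0,0,0],[1,-0.27,-0.4,0,0,0,0],[1,-0.34,-0.5,0,0,0,0]]}}

```text
t: 6.32
tool_pos: [0.5294, 0.0488, 0.1375]
tcp_rot: [-179.8, -0.2, 140.6]
force: [0.5, -0.6, -4.5]
finger_gap: 0.56
grip_force: 116.0
```

>>> {"method": "jog_arm", "body": {"targets": [[1,-0.07,-0.1,0,0,0,0],[1,-0.15,-0.22,0,0,0,0],[1,-0.23,-0.34,0,0,0,0],[1,-0.3,-0.45,0,0,0,0],[1,-0.35,-0.52,0,0,0,0]]}}

```text
t: 6.73
tool_pos: [0.5113, -0.1395, 0.1378]
tcp_rot: [-179.9, -0.2, 140.5]
force: [0.7, 0.2, -4.6]
finger_gap: 0.558
grip_force: 116.0
```

>>> {"method": "jog_arm", "body": {"targets": [[1,-0.05,-0.07,0,0,0,0],[1,-0.07,-0.1,0,0,0,0],[1,-0.07,-0.1,0,0,0,0],[1,-0.07,-0.1,0,0,0,0],[1,-0.07,-0.1,0,0,0,0]]}}

```text
t: 7.15
tool_pos: [0.5102, -0.1716, 0.1392]
tcp_rot: [-180.0, -0.1, 140.6]
force: [-0.5, -0.1, -4.8]
finger_gap: 0.553
grip_force: 116.0
```

```bash
python3 ft.py 60; python3 go.py .511 -.1727 .1 140.5
```

```text
[   0.5105   -0.1728    0.1403 -105.5154    0.0046  140.59  ]
F [ 0.0266 -0.0169 -4.6854] [0.4687 0.5141 0.4139]
M [-0.0168 -0.03   -0.0011] [0.0293 0.031  0.0285]
W 4.685375403874681 com offset world mm [-6.396   3.5828] along module x mm -7.21422276975542 cross 1.3037687478565096
shift [-0.001   0.0015  0.1343] turn [-0.      0.      0.0002]
10.2 [ 0.5105 -0.1729  0.1403] [-180.      0.    140.58] F [ 0.86 -1.06 -5.22] M [-0.0145 -0.0193  0.0227] 0.556349141999664 116.01308226585388
```

COM is about 7.5 mm toward module -x and is now over the dome top. Lowering to near contact.

>>> {"method": "jog_arm", "body": {"targets": [[1,0,0,0.05,0,0,0],[1,0,0,0.1,0,0,0],[1,0,0,0.14,0,0,0],[1,0,0,0.153,0,0,0],[1,0,0,0.153,0,0,0]]}}

```text
t: 10.62
tool_pos: [0.5098, -0.1726, 0.093]
tcp_rot: [-180.0, -0.1, 140.6]
force: [-1.0, 0.3, -4.5]
finger_gap: 0.557
grip_force: 115.9
```

>>> {"method": "jog_arm", "body": {"targets": [[1,0,0,0.003,0,0,0],[1,0,0,0.005,0,0,0],[1,0,0,0.007,0,0,0],[1,0,0,0.007,0,0,0],[1,0,0,0.007,0,0,0]]}}

```text
t: 11.03
tool_pos: [0.5107, -0.1729, 0.0927]
tcp_rot: [180.0, 0.0, 140.6]
force: [-0.7, -1.0, -4.4]
finger_gap: 0.56
grip_force: 115.9
```

```bash
python3 ft.py 6
```

```text
[  0.5105  -0.1729   0.0924  -0.0007   0.0143 140.584 ]
F [ 0.1352  0.0986 -4.7273] [0.3656 0.5278 0.5718]
M [-0.0209 -0.0339 -0.0093] [0.0344 0.0282 0.0275]
W 4.7273266181442155 com offset world mm [-7.174   4.4264] along module x mm -8.351195554124692 cross 1.1476980493043796
```

Not in contact yet, so I'm easing down another 1.5 mm.

>>> {"method": "jog_arm", "body": {"targets": [[1,0,0,0.002,0,0,0],[1,0,0,0.003,0,0,0],[1,0,0,0.004,0,0,0],[1,0,0,0.005,0,0,0],[1,0,0,0.005,0,0,0]]}}

```text
t: 11.8
tool_pos: [0.5105, -0.1729, 0.0908]
tcp_rot: [-180.0, 0.0, 140.6]
force: [0.1, -0.4, -2.5]
finger_gap: 0.558
grip_force: 116.1
```

```bash
python3 ft.py 6
```

```text
[   0.5105   -0.1729    0.0908 -179.9984    0.0051  140.5826]
F [-0.373   0.1804 -4.2414] [0.2575 0.2919 0.0958]
M [ 0.0001  0.0216 -0.0152] [0.0258 0.0845 0.0208]
W 4.241427266919049 com offset world mm [ 5.0879 -0.0119] along module x mm 3.933502308897794 cross -3.2271186909925933
```

>>> {"method": "jog_arm", "body": {"targets": [[1,0,0,0.0005,0,0,0],[1,0,0,0.001,0,0,0],[1,0,0,0.001,0,0,0],[1,0,0,0.001,0,0,0],[1,0,0,0.001,0,0,0]]}}

```text
t: 12.57
tool_pos: [0.5105, -0.1729, 0.0908]
tcp_rot: [180.0, 0.0, 140.6]
force: [-1.0, 1.8, -0.5]
finger_gap: 0.562
grip_force: 116.2
```

```bash
python3 ft.py 6
```

```text
[  0.5105  -0.1729   0.0907 -90.0004   0.0158 140.5843]
F [-2.2864  0.8879  0.4181] [0.2886 0.1637 0.2625]
M [0.1512 0.3955 0.0141] [0.031  0.0495 0.0365]
W -0.4180900711493828 com offset world mm [-945.8874  361.5333] along module x mm -959.8334863559411 cross 322.6903831852933
```

>>> {"method": "jog_arm", "body": {"targets": [[-0.15,0,0,0,0,0,0],[-0.2,0,0,0,0,0,0],[-0.3,0,0,0,0,0,0],[-0.3,0,0,0,0,0,0],[-0.3,0,0,0,0,0,0]], "newtons": 20}}

```text
t: 13.33
tool_pos: [0.5107, -0.173, 0.0908]
tcp_rot: [180.0, 0.1, 140.6]
force: [-0.3, -0.2, 0.8]
finger_gap: 0.65
grip_force: 0.0
```

```bash
python3 go.py .511 -.1727 .2 140.5; python3 - <<'E'
from h import *
im,D=r.get_image("top");s,_=r.get_image("scene")
cv2.imwrite("pics/rel.png",np.hstack([cv2.resize(im[200:340,360:510],(400,400)),cv2.resize(s[210:330,140:260],(400,400))]))
E
```

```text
shift [-0.0004  0.0014 -0.3639] turn [0.     0.0002 0.0002]
13.3333 [ 0.5107 -0.173   0.0908] [1.7999e+02 6.0000e-02 1.4058e+02] F [-0.35 -0.21  0.79] M [ 0.0003  0.002  -0.0013] 0.6503309402701305 0.0
```

View pics/rel.png

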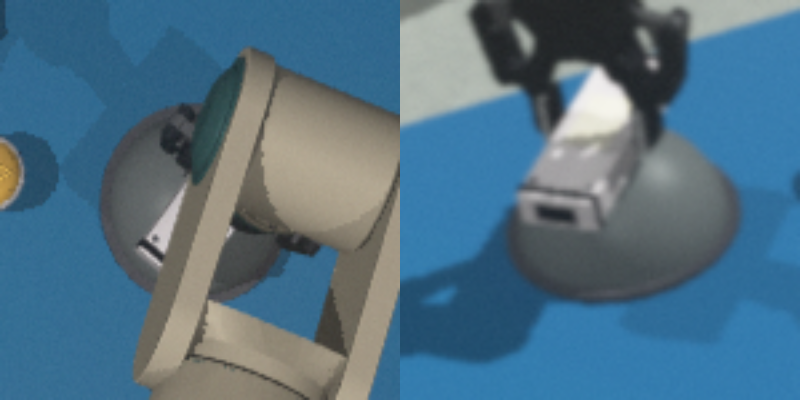

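Released. The crop shows the module on the dome between the open fingers, with the connector end toward the camera. Measuring the tilt from scene depth.

```bash
cat > tilt.py <<'E'
from h import *
import sys
def fit(n,c=(.5105,-.1729),yaw=-39.5):
    im,D=r.get_image(n);P=cloud(n,D);hsv=cv2.cvtColor(im,cv2.COLOR_BGR2HSV)
    u=np.array([np.cos(np.radians(yaw)),np.sin(np.radians(yaw))]);d=P[...,:2]-c
    a=d@u;b=d@np.array([-u[1],u[0]])
    k=(abs(a)<.09)&(abs(b)<.035)&(P[...,2]>.082)&(P[...,2]<.12)&(hsv[...,1]<70)&(hsv[...,2]>110)&(D>0)
    A=np.c_[a[k],b[k],np.ones(k.sum())];z=P[...,2][k];w=np.ones(len(z),bool)
    for _ in range(8):
        x=np.linalg.lstsq(A[w],z[w],rcond=None)[0];e=z-A@x;w=abs(e)<max(.002,1.5*np.std(e[w]))
    print(n,w.sum(),"slope along x",x[0],"across",x[1],"z0",x[2],"a-range",a[k][w].min(),a[k][w].max(),"b",b[k][w].min(),b[k][w].max(),"res",e[w].std())
    return im
for n in sys.argv[1:]: fit(n)
print(r.read_state()["t"])
E
python3 tilt.py scene scene top
```

```text
scene 597 slope along x -0.042339796246713704 across -0.0029814310720766707 z0 0.09378630256049464 a-range -0.06621573592613147 0.07656533153702835 b -0.02583452335927709 0.027199523360117384 res 0.0010482461640986473
scene 602 slope along x -0.04696903031689806 across 0.002003159604507948 z0 0.09382428826294807 a-range -0.07033664071952489 0.07729766124868331 b -0.026975035237954414 0.027114204219034172 res 0.0010063827482885033
top 86 slope along x -0.05765649383629087 across -0.004814941113292823 z0 0.09159033514113413 a-range -0.07405069313383267 -0.01565608886488576 b -0.023510866586168272 0.02632186034201457 res 0.0011096656329439088
13.5833
```

The tilt is about 0.045 rad, inside the limit. Opening fully and retracting straight up, then re-measuring with a clear view.

>>> {"method": "jog_arm", "body": {"targets": [[-0.6,0,0,0,0,0,0],[-1,0,0,0,0,0,0],[-1,0,0,0,0,0,0],[-1,0,0,0,0,0,0],[-1,0,0,0,0,0,0]]}}

```text
t: 14.0
tool_pos: [0.5105, -0.1729, 0.0905]
tcp_rot: [-180.0, 0.0, 140.6]
force: [-0.6, -0.5, -0.2]
finger_gap: 1.005
grip_force: 0.0
```

>>> {"method": "jog_arm", "body": {"targets": [[-1,0,0,-0.03,0,0,0],[-1,0,0,-0.1,0,0,0],[-1,0,0,-0.2,0,0,0],[-1,0,0,-0.3,0,0,0],[-1,0,0,-0.4,0,0,0]]}}

```text
t: 14.42
tool_pos: [0.5102, -0.1728, 0.2126]
tcp_rot: [-180.0, 0.0, 140.6]
force: [0.3, -0.4, 0.6]
finger_gap: 1.001
grip_force: 0.0
```

>>> {"method": "jog_arm", "body": {"targets": [[-1,0.1,0.1,0,0,0,0],[-1,0.2,0.2,0,0,0,0],[-1,0.3,0.3,0,0,0,0],[-1,0.4,0.4,0,0,0,0],[-1,0.4,0.4,0,0,0,0]]}}

```text
t: 14.83
tool_pos: [0.4933, 0.0015, 0.2116]
tcp_rot: [179.9, -0.0, 140.9]
force: [-0.5, -0.1, -0.1]
finger_gap: 0.998
grip_force: 0.0
```

```bash
python3 tilt.py scene top scene top; python3 - <<'E'
from h import *
im,D=r.get_image("top");s,_=r.get_image("scene")
cv2.imwrite("pics/fin.png",np.hstack([cv2.resize(im,(400,300)),cv2.resize(s[130:430,60:460],(400,300))]))
E
```

```text
scene 841 slope along x -0.0447095932761632 across -0.004105342481035515 z0 0.09371701334194683 a-range -0.07500977680023611 0.07709220318589088 b -0.025408247964736418 0.027064397399089626 res 0.0010322323200810475
top 823 slope along x -0.042502701215417445 across 0.002400486048598466 z0 0.09288021607621608 a-range -0.07297419675434867 0.07561822386046411 b -0.024062254349962748 0.02587937752104916 res 0.0011061884131582905
scene 832 slope along x -0.04132084424511267 across -0.000872221154084335 z0 0.09360201796858049 a-range -0.0761954559299527 0.07613671777144079 b -0.024530618626252238 0.02681879800195046 res 0.0010253819103043377
top 812 slope along x -0.04223298297570874 across 0.022388354188415144 z0 0.09265815283690779 a-range -0.07344647806781611 0.076092651564697 b -0.02410764930686421 0.025821000608254433 res 0.0010989046407550449
15.0333
```

View pics/fin.png

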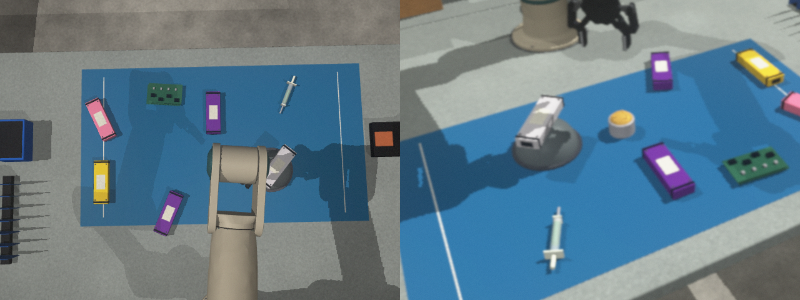

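The module lies on the dome at about 0.043 rad in both views (scene crop about (540,122)), and the bystanders are untouched. I'll make one stillness check after a short wait, then hand in.

>>> {"method": "jog_arm", "body": {"targets": [[-1,0,0,0,0,0,0],[-1,0,0,0,0,0,0],[-1,0,0,0,0,0,0],[-1,0,0,0,0,0,0],[-1,0,0,0,0,0,0]]}}

```text
t: 15.55
tool_pos: [0.494, -0.0042, 0.2105]
tcp_rot: [-180.0, 0.0, 140.6]
force: [0.6, 1.1, 0.1]
finger_gap: 0.999
grip_force: 0.0
```

```bash
python3 tilt.py scene scene scene top top && python3 -c "
from cell import r
print(r.sign_off())"
```

```text
scene 861 slope along x -0.042753011420475946 across -0.0030599195901437615 z0 0.09365926998178754 a-range -0.07647259401552227 0.07732198257656804 b -0.024886345079315177 0.027319671426814948 res 0.0010405581747181137
scene 858 slope along x -0.044728583723908574 across -0.005458229926548722 z0 0.09379028525517057 a-range -0.07467848015940852 0.07706304515048427 b -0.024737809610842935 0.026919852359344017 res 0.0010060662875794994
scene 849 slope along x -0.03886389170070541 across -0.016004564821965314 z0 0.09358866844243076 a-range -0.07640413617174728 0.07710775556962207 b -0.02479696723848043 0.026356718865378707 res 0.0010507173868159157
top 807 slope along x -0.04694986738687713 across -0.010851984414561741 z0 0.09301572331599667 a-range -0.07378915897740383 0.07588090889046649 b -0.02398221681373027 0.025662400634774898 res 0.001085343735471018
top 805 slope along x -0.04097612844697187 across -0.0055777362780660145 z0 0.09282180426841162 a-range -0.07438949790187122 0.07590386486558676 b -0.0238040883108544 0.02577300544094222 res 0.0011008284816097324
15.8
the job is handed in; nothing more can be done
None
```

The module is balanced on the dome, released and steady, tilted about 0.043 rad (limit 0.09), with nothing else touched; the job was handed in at about 16 s, but sign-off returned no verdict.

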